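# Load a bangle set into the counter feed rack

### The arm

A 6-joint arm with a two-finger parallel gripper is mounted at the origin on the work surface. World frame = base frame: x ahead of the robot, y to its left, z up, the work surface at z = 0. Lengths are in m, angles in degrees, forces in N, time in s.
With the tool pointing down it reaches from about 0.35 to 0.875 m from the base axis. Payload 4.2 kg.
Tool frame: the origin (TCP) lies midway between the tips of the shut fingers; the grasp point (between the pads) lies 19 mm behind it; x points along the fingers, z is the direction in which the jaws open and shut, and the axes are right-handed (so a half turn about x gives the same grasp; the last joint's range is limited). The gripper opens to 87 mm and grips with 3 to 60 N. Pads are 19 mm wide; open, the fingers measure 117 mm over their backs; the gripper's body (75 mm by 190 mm) begins 51 mm behind the grasp point.
Start: joints at [85.462, 22.042, 0.453, 0, -68.411, -14.817], TCP at [0.207, 0.59, 0.223] pointing down, gripper open.
Joint ranges: [-179.83, 179.83], [-69.29, 118.12], [-61.27, 80.66], [-181.25, 117.63], [-171.15, -9.14], [-177.46, 177.46]. Speed limits (degrees/s): [159.86, 159.86, 180, 180, 180, 180].

### API

Orientations are given as a 3x3 rotation matrix whose columns are the frame's x, y, z axes.
In Python, from bench import env gives the robot as it stands. The module is installed in compiled form; this text tells all that it offers.
- The arm moves only by the tool move_arm, never from a script. Its argument "targets" is a list of rows, each an object of numbers: "x", "y", "z": the shift along the tool's x, y, z scaled (see below); "ax", "ay", "az": the turn, a rotation vector about the tool's x, y, z scaled (see below); "grip": the closure, from -1 (fully open) to 1 (shut), so that 0 is half open. A call has 1 to 10 rows; each row shifts and turns the commanded pose from where the row before left it, along the tool's axes as they then stand; what a row does not reach is not made up. The controller multiplies each number of a shift by 30 cm and each number of a turn by 2 pi rad. A row lasts 1/8 s, in which the tool goes at most 62.5 mm and 10.7 degrees, less where a joint would pass 70% of its speed; a pose out of reach is approached as far as the arm can. A call with a number of a shift or a turn outside -1 to 1 is refused whole. A call with a gripper value outside its range is refused whole. The fingers move at their own pace and stop on an object; the grip force is fixed at half the most. Time passes only in rows, so rows that do not move let the fingers close. It gives the time, the measured TCP pose, the force and the opening at its end, in the units of the state.
- env.state(): the state, without advancing time (a new reading comes with each control period).
- env.grab_frame(name): name is "side" or "top"; returns the picture (384x512x3 uint8, red, green, blue); there is no depth.
- env.camera_params(name): a dict with "mtx" (3x3 intrinsics, pixels), "pose" (4x4, takes a point from camera to world coordinates). Camera axes: x right, y down, z forward; pixel columns grow to the right and rows downward; lengths in m; the calibration is good to about 2 mm. A picture is of the moment at which its call begins. camera_params takes no time and is no camera call.
- env.sign_off(): hands the job in, once; it reports no verdict.
The state is a dict: "t": time; "qpos": joint angles; "joint_velocities": joint speeds; "effort": joint torques, N m; "tool_pos": TCP position; "tcp_rot": TCP orientation; "force": force on the tool from outside, world axes, zero at the start; "ft_torque": the same for the moment, N m; "opening": finger opening in m.
Only numpy, scipy, OpenCV 4.12 (cv2) and the standard library are available. Lean on these libraries where they do the work, as an engineer would, in place of code of your own. Each camera call takes 0.05 s, during which the arm holds its last target. There are 200 camera calls.

### The job

Stand the clipped set of glass bangles on the felt in the open, flared upper mouth of the sloping rosewood feed rack, then push it from behind down the lane and under the glass cover until it bears firmly on the brass stop gate under a brief steady push, and leave it resting there. Find the gate by feel and push gently: the set is glass, and the gate is only clamped by thumbscrews and must not be shifted. Leave the other things on the counter where they are.

Things in the scene. Friction and masses are not known exactly. Their poses are not given: they have to be found in the camera images.
- set_mid (a point): Centre of the bangle set, half-way up (18 mm above its foot), z along its axis: six child's glass bangles held by brass clips into one rigid upright stack, a ring of 56 mm outer diameter, 45 mm hole, 36 mm tall, 90 to 150 g, standing on the counter. On the slope it stays where it is put (friction 0.5 to 0.7); on its way it may rub on a rail (a short peak of up to 6 N).
- lane: Sloping lane of the rosewood feed rack (screwed to the counter). Origin: middle of the felt floor, on its surface; x points straight down the slope (12 degrees), y across, z square to the floor. Floor from x = -130 (upper end, open, no end wall) to +130 mm. Rails 14 mm high, 8 mm thick, on both sides: 60 mm apart from x = -10 mm downhill, flaring uphill.
- mouth (a point): Point on the floor of the lane's open flared mouth, on its centre line, 60 mm uphill of the lane's origin: a good place to stand the set. The rails are 71 mm apart here and 88 mm apart at the upper end, 70 mm further uphill; nothing is above.
- cover_edge (a point): Middle of the uphill edge, on the underside, of the flat clear glass cover over the lower lane: 66 mm downhill of the lane's origin, 45 mm above the floor. The cover is 4 mm thick, 116 mm wide and runs from here to the lower end on four thin pillars. Uphill of it the lane is open from above.
- gate_zone (a point): Fixed mark on the floor, 97.5 mm downhill of the lane's origin, not the gate itself: the brass stop gate, a blade across the lane 3 to 29 mm above the floor, is clamped with its uphill face up to 17.5 mm to either side of it, not measured, to be felt. Push it with 3 to 8 N; 15 N may chip the glass, 22 N shifts it. The set's rear then stays uphill of the cover.
- ring_dish: White porcelain ring dish, a bowl 80 mm across and 22 mm high; origin at the centre of its underside. Not to be disturbed.
- bangle_stand: Rosewood stand, 150 mm (along its x) by 62 by 34 mm, gripping three upright bangles in a row, 88 mm high over all; origin at the centre of its underside. Not to be disturbed.
- brass_mirror: Brass hand mirror lying flat, a disc of 100 mm and 8 mm thick with a handle to 156 mm from the disc's centre along its x; origin under the disc's centre. Not to be disturbed.
- comb: Horn comb lying flat, 160 mm (along its x) by 45 mm, 4 mm thick; origin under its middle. Not to be disturbed.
Things that resemble listed ones, but are neither listed nor needed, are in the scene too. What is shaped like the part that bears set_mid but blue, grey or pink is not meant.

How it is judged:
By the outcome, as a careful person would: the job done as asked, in the order asked, and still so for the second after the job is handed in, with the robot touching nothing.
It also fails if it takes over 64 s, if anything falls off the work surface, if the arm or the gripper's body presses on something with over 40 N, if the wrist force passes 120 N, or if a joint passes its speed limit or range.

## Working session

There is one attempt and no reset: what is moved stays moved. The work goes in short steps, Python scripts to look and compute and a tool call to move; the robot and the scene stay as the last step left them, time stands still between calls to the robot, and variables do not carry over. Pictures are saved under pics/ and viewed, about 8 in all and at most 12, crops included, and the job is handed in when it is done.

Besides the shell and the picture viewer there is one more tool, called after ">>>" in YAML: its name, and indented under it one key for each argument. move_arm: Moves the arm, as the interface text tells. Shifts and turns lie within -1 to 1; 1 stands for 30 cm of shift or 2 pi rad of turn. Its arguments: {"type":"object","properties":{"targets":{"type":"array"}},"required":["targets"]}

```bash
mkdir -p pics
cat > h.py <<'E'
import numpy as np, cv2
from bench import env
def snap(n,f,crop=None,s=1):
    im=env.grab_frame(n)[:,:,::-1].copy()
    cv2.imwrite('pics/raw_'+f,im)
    if crop: x0,y0,x1,y1=crop; im=im[y0:y1,x0:x1]
    cv2.imwrite('pics/'+f,cv2.resize(im,None,fx=s,fy=s,interpolation=cv2.INTER_CUBIC))
def ray(n,u,v):
    c=env.camera_params(n);K=np.array(c['mtx']);T=np.array(c['pose'])
    d=T[:3,:3]@np.linalg.inv(K)@[u,v,1];return T[:3,3],d/np.linalg.norm(d)
def atz(n,u,v,z):
    o,d=ray(n,u,v);return o+d*(z-o[2])/d[2]
def proj(n,p):
    c=env.camera_params(n);K=np.array(c['mtx']);T=np.linalg.inv(np.array(c['pose']))
    q=K@(T[:3,:3]@np.asarray(p)+T[:3,3]);return q[:2]/q[2]
def tri(a,b):
    (o1,d1),(o2,d2)=ray(*a),ray(*b)
    t=np.linalg.lstsq(np.c_[d1,-d2],o2-o1,rcond=None)[0]
    p,q=o1+d1*t[0],o2+d2*t[1];return (p+q)/2,np.linalg.norm(p-q)
E
python3 - <<'E'
from h import *
np.set_printoptions(precision=4,suppress=True)
s=env.state();print(s)
for n in('side','top'):
    snap(n,n+'1.png',None,1.5);c=env.camera_params(n);print(n,c['mtx'],c['pose'])
E
```

```text
{'t': 0.0, 'qpos': array([ 85.4626,  22.0904,   0.379 ,  -0.03  , -68.409 , -14.8147]), 'joint_velocities': array([-0.0519,  0.0515,  0.0373,  0.1385, -0.0063, -0.0543]), 'effort': array([  0.0009, -39.0665,  18.7403,   4.2197,   0.0109,  -0.0002]), 'tool_pos': array([0.2069, 0.5891, 0.2215]), 'tcp_rot': array([[-0.0007,  0.9434, -0.3316],
       [-0.0021, -0.3316, -0.9434],
       [-1.    ,  0.0001,  0.0022]]), 'force': array([-0.0667,  0.2598, -0.838 ]), 'ft_torque': array([-0.0447,  0.0017, -0.043 ]), 'opening': 0.08715954549449544}
side [[382.0606   0.     257.0848]
 [  0.     382.0606 191.3525]
 [  0.       0.       1.    ]] [[ 0.9969 -0.0499  0.0613  0.4866]
 [-0.0777 -0.7622  0.6427 -0.6954]
 [ 0.0147 -0.6454 -0.7637  0.9654]
 [ 0.      0.      0.      1.    ]]
top [[386.3458   0.     255.2677]
 [  0.     386.3458 186.2515]
 [  0.       0.       1.    ]] [[ 0.0089 -0.9804  0.1968  0.3038]
 [-0.9999 -0.006   0.0155  0.0233]
 [-0.0141 -0.1969 -0.9803  1.2876]
 [ 0.      0.      0.      1.    ]]
```

View pics/top1.png

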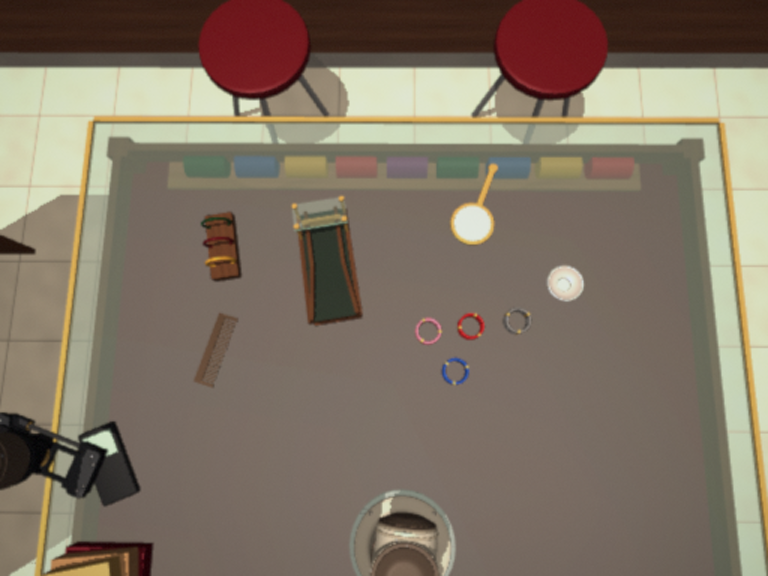

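View pics/side1.png

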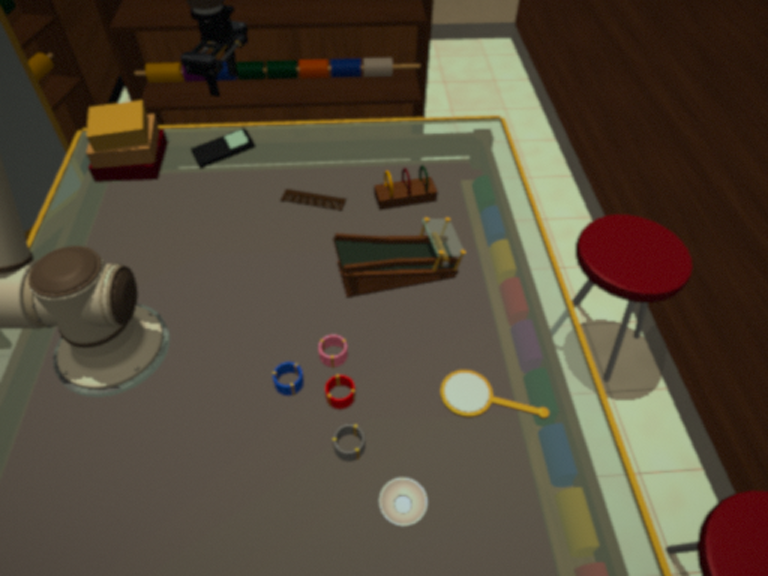

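Top view (shown ×1.5): ring candidates are red (471,326), pink (428,330), blue (455,371) and grey (517,321). Red is the one, since the other three colours are excluded. The rack is at (330,260), with its mouth toward the robot and the glass cover at (320,213). Next I take close crops of both.

Run:
```python
from h import *
a=cv2.imread('pics/raw_top1.png');b=cv2.imread('pics/raw_side1.png')
def cr(im,x0,y0,w,h,s): return cv2.resize(im[y0:y0+h,x0:x0+w],None,fx=s,fy=s,interpolation=cv2.INTER_CUBIC)
cv2.imwrite('pics/c1.png',np.hstack([cr(a,190,125,60,95,6),cr(b,218,140,95,60,4)[:, :380] if 0 else cv2.copyMakeBorder(cr(b,218,140,100,60,4),0,330,0,0,cv2.BORDER_CONSTANT)]))
cv2.imwrite('pics/c2.png',np.hstack([cr(a,270,195,90,66,4),cr(b,175,215,75,66,4)]))
```

```text
(no output)
```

View pics/c1.png

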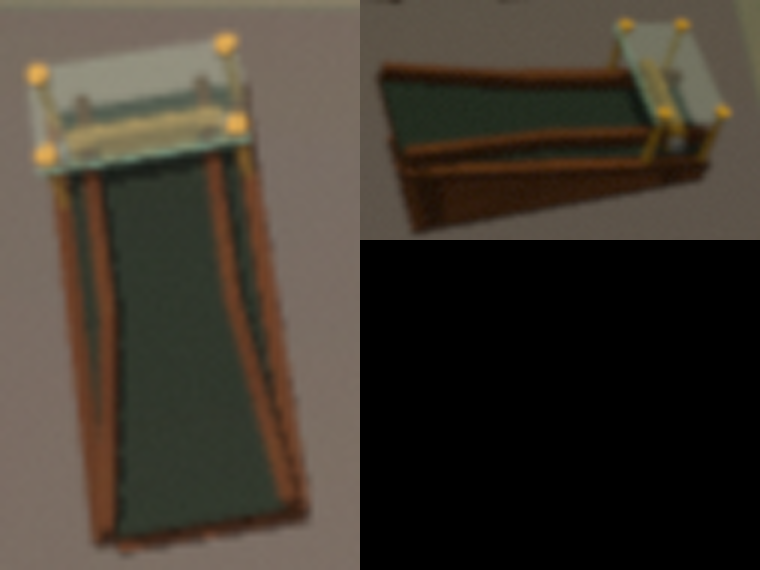

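View pics/c2.png

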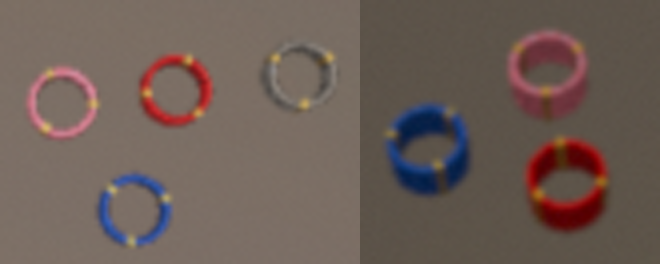

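```bash
cat > fit.py <<'E'
from h import *
from scipy.optimize import least_squares
T=lambda u,v:('top',(u+.5)/6-.5+190,(v+.5)/6-.5+125)
S=lambda u,v:('side',(u-360+.5)/4-.5+218,(v+.5)/4-.5+140)
obs=[(T(36,174),(66,58,47)),(T(251,144),(66,-58,47)),(T(29,66),(130,58,49)),(T(236,36),(130,-58,49)),
(S(615,27),(66,58,47)),(S(660,122),(66,-58,47)),(S(688,22),(130,58,49)),(S(732,117),(130,-58,49)),
(T(115,308),(-10,30,14)),(T(229,302),(-10,-30,14)),
(T(98,545),(-130,52,10)),(T(290,510),(-130,-48,14)),
(S(383,70),(-130,48,14)),(S(403,152),(-130,-48,14))]
t=np.radians(12)
def fr(p,tt=t):
    c,s=np.cos(p),np.sin(p)
    return np.array([[c,-s,0],[s,c,0],[0,0,1]])@np.array([[np.cos(tt),0,np.sin(tt)],[0,1,0],[-np.sin(tt),0,np.cos(tt)]])
def res(q):
    R=fr(q[3],q[4]);return np.concatenate([proj(o[0],q[:3]+R@np.array(m)/1e3)-o[1:] for o,m in obs])
if __name__=='__main__':
    np.set_printoptions(precision=4,suppress=True)
    for fix in (0,1):
        f=(lambda q:res(np.r_[q,t])) if fix else res
        q=least_squares(f,[.65,.15,.06,.2]+([] if fix else [t]),loss='soft_l1').x
        print(q,f(q).reshape(-1,2).round(1).tolist())
    R=fr(q[3]);print('R',R,'mouth',q[:3]+R@[-.06,0,0],'cover',q[:3]+R@[.066,0,.045])
    a=('top',314.1-.4,217.5-.4);b=('side',226.4,257.4)
    print('red',tri(a,b),atz(*a,.036),atz(*b,.036))
    for n,u,v in(('pink',62,102),('blue',134.5,210),('grey',301,76)): print(n,atz('top',u/4+270-.4,v/4+195-.4,.036))
    print('dish',atz('top',377,189,.015))
E
python3 fit.py
```

```text
[0.5892 0.165  0.0555 0.1609 0.1726] [[0.5, -0.5], [0.3, -0.9], [-0.2, -0.1], [0.3, -0.4], [-0.4, -0.5], [-1.5, 0.4], [-0.8, -0.2], [-0.7, 0.4], [-0.0, 1.3], [-0.7, -0.5], [-0.0, -1.7], [-0.5, -1.1], [-0.6, -0.1], [0.1, 0.8]]
[0.5885 0.1644 0.057  0.1708] [[0.5, -0.3], [0.2, -1.1], [-0.3, 0.4], [0.1, -0.2], [-0.4, -0.3], [-1.2, 0.5], [-1.1, 0.4], [-0.7, 0.9], [0.1, 1.3], [-0.6, -0.7], [0.2, -2.0], [-0.2, -1.8], [-0.5, -1.2], [0.5, -0.2]]
R [[ 0.9639 -0.1699  0.2049]
 [ 0.1662  0.9855  0.0353]
 [-0.2079  0.      0.9781]] mouth [0.5307 0.1545 0.0695] cover [0.6614 0.177  0.0873]
red (array([ 0.4559, -0.1471,  0.0354]), np.float64(0.003399192457055463)) [ 0.4542 -0.1474  0.036 ] [ 0.4576 -0.147   0.036 ]
pink [ 0.4437 -0.0546  0.036 ]
blue [ 0.3576 -0.112   0.036 ]
grey [ 0.4663 -0.2486  0.036 ]
dish [ 0.5525 -0.3632  0.015 ]
```

Close crops: the red set stands clear of its neighbours, with its rim centre at top (314,217) and side (226,257). The gate shows through the cover as a brass band. Measured positions are red ≈ (0.456,-0.147) with its rim at 35 mm, and mouth ≈ (0.531,0.154,0.070) with lane yaw 9.8°. I'll grip with the jaws along the lane's azimuth, which avoids the clips.

>>> move_arm:
  targets:
    - {"ax":0.028}
    - {"ax":0.028}
    - {"ax":0.028}
    - {"ax":0.028}
    - {"ax":0.028}
    - {"ax":0.028}

```text
schema error: expected keys x, y, z, ax, ay, az, grip
```

>>> move_arm:
  targets:
    - {"y":0.197,"z":-0.03}
    - {"y":0.197,"z":-0.03}
    - {"y":0.197,"z":-0.03}
    - {"y":0.197,"z":-0.03}
    - {"y":0.197,"z":-0.03}
    - {"y":0.197,"z":-0.03}
    - {"y":0.197,"z":-0.03}
    - {"y":0.197,"z":-0.03}
    - {"y":0.197,"z":-0.03}
    - {"y":0.197,"z":-0.03}

```text
schema error: expected keys x, y, z, ax, ay, az, grip
```

>>> move_arm:
  targets:
    - {"y":0.197,"z":-0.03}
    - {"y":0.197,"z":-0.03}
    - {"y":0.15,"z":-0.03}
    - {}
    - {}

```text
schema error: expected keys x, y, z, ax, ay, az, grip
```

```bash
cat > d.py <<'E'
import sys
from h import *
np.set_printoptions(precision=4,suppress=True)
s=env.state();R=np.array(s['tcp_rot']);p=np.array(s['tool_pos']);print(s['t'],p,R,s['qpos'],'F',s['force'],s['opening'])
if len(sys.argv)>1:
    g=np.array(list(map(float,sys.argv[1:4])));print('tool shift/0.3',R.T@(g-p)/.3)
E
python3 d.py .456 -.147 .12
```

```text
0.1 [0.2069 0.5892 0.2216] [[-0.0005  0.9435 -0.3315]
 [-0.0019 -0.3315 -0.9435]
 [-1.      0.0001  0.0019]] [ 85.4647  22.0858   0.3881  -0.0231 -68.4106 -14.8164] F [-0.3038  0.1835 -0.1169] 0.08666841095324349
tool shift/0.3 [0.3427 1.5968 2.0393]
```

All keys are required in every row.

>>> move_arm:
  targets:
    - {"x":0,"y":0,"z":0,"ax":0.028,"ay":0,"az":0,"grip":-1}
    - {"x":0,"y":0,"z":0,"ax":0.028,"ay":0,"az":0,"grip":-1}
    - {"x":0,"y":0,"z":0,"ax":0.028,"ay":0,"az":0,"grip":-1}
    - {"x":0,"y":0,"z":0,"ax":0.028,"ay":0,"az":0,"grip":-1}
    - {"x":0,"y":0,"z":0,"ax":0.028,"ay":0,"az":0,"grip":-1}
    - {"x":0,"y":0,"z":0,"ax":0.028,"ay":0,"az":0,"grip":-1}

```text
t: 0.85
tool_pos: [0.207, 0.5893, 0.2219]
tcp_rot: [[-0.0, 0.171, -0.985], [-0.001, -0.985, -0.171], [-1.0, 0.001, 0.001]]
force: [0.3, -0.3, 0.5]
opening: 0.0868
```

>>> move_arm:
  targets:
    - {"x":0,"y":0.197,"z":-0.03,"ax":0,"ay":0,"az":0,"grip":-1}
    - {"x":0,"y":0.197,"z":-0.03,"ax":0,"ay":0,"az":0,"grip":-1}
    - {"x":0,"y":0.197,"z":-0.03,"ax":0,"ay":0,"az":0,"grip":-1}
    - {"x":0,"y":0.197,"z":-0.03,"ax":0,"ay":0,"az":0,"grip":-1}
    - {"x":0,"y":0.197,"z":-0.03,"ax":0,"ay":0,"az":0,"grip":-1}
    - {"x":0,"y":0.197,"z":-0.03,"ax":0,"ay":0,"az":0,"grip":-1}
    - {"x":0,"y":0.197,"z":-0.03,"ax":0,"ay":0,"az":0,"grip":-1}
    - {"x":0,"y":0.197,"z":-0.03,"ax":0,"ay":0,"az":0,"grip":-1}
    - {"x":0,"y":0.197,"z":-0.03,"ax":0,"ay":0,"az":0,"grip":-1}
    - {"x":0,"y":0.197,"z":-0.03,"ax":0,"ay":0,"az":0,"grip":-1}

```text
t: 2.1
tool_pos: [0.4001, 0.022, 0.2227]
tcp_rot: [[0.001, 0.177, -0.984], [0.0, -0.984, -0.177], [-1.0, -0.0, -0.001]]
force: [0.9, 0.7, 0.5]
opening: 0.0869
```

```bash
python3 d.py .456 -.147 .12
```

```text
2.1 [0.4001 0.022  0.2227] [[ 0.0006  0.177  -0.9842]
 [ 0.0004 -0.9842 -0.177 ]
 [-1.     -0.0003 -0.0007]] [ 26.6417  -0.6204 -28.3571  -0.0055 -62.2204 -16.4426] F [0.899  0.7458 0.4882] 0.08687195407982035
tool shift/0.3 [ 0.3422  0.5874 -0.0835]
```

>>> move_arm:
  targets:
    - {"x":0,"y":0.19,"z":-0.028,"ax":0,"ay":0,"az":0,"grip":-1}
    - {"x":0,"y":0.19,"z":-0.028,"ax":0,"ay":0,"az":0,"grip":-1}
    - {"x":0.15,"y":0.15,"z":-0.02,"ax":0,"ay":0,"az":0,"grip":-1}
    - {"x":0.15,"y":0,"z":0,"ax":0,"ay":0,"az":0,"grip":-1}
    - {"x":0,"y":0,"z":0,"ax":0,"ay":0,"az":0,"grip":-1}
    - {"x":0,"y":0,"z":0,"ax":0,"ay":0,"az":0,"grip":-1}

```text
t: 2.85
tool_pos: [0.4513, -0.1275, 0.135]
tcp_rot: [[0.002, 0.178, -0.984], [-0.001, -0.984, -0.178], [-1.0, 0.001, -0.002]]
force: [0.3, 0.4, 1.2]
opening: 0.0867
```

```bash
python3 d.py .456 -.147 .006;python3 -c "
from h import *
snap('top','t2.png',(255,150,375,270),3);snap('side','s2.png',(165,170,285,290),3)
a=cv2.imread('pics/t2.png');b=cv2.imread('pics/s2.png');cv2.imwrite('pics/ts2.png',np.hstack([a,b]))"
```

```text
2.85 [ 0.4513 -0.1275  0.135 ] [[ 0.0022  0.1779 -0.984 ]
 [-0.0006 -0.9841 -0.1779]
 [-1.      0.001  -0.0021]] [  4.1774  12.0049 -28.1158   0.0588 -49.7545   6.0316] F [0.2963 0.4151 1.1815] 0.08674909219736913
tool shift/0.3 [ 0.4301  0.0663 -0.003 ]
```

View pics/ts2.png

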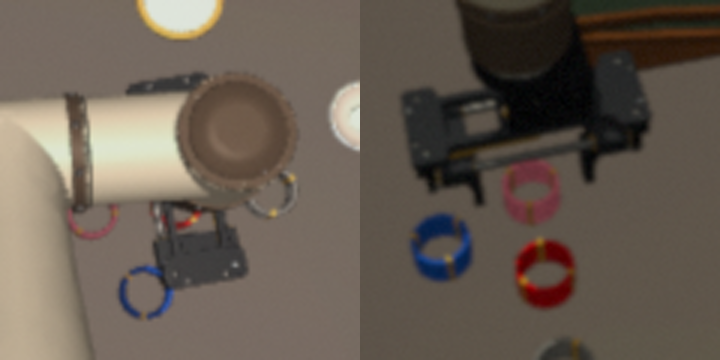

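The red set sits between the finger lines in side view; finger tips are at side crop (478,200) and (588,178). I'll centre, descend partway, then check.

>>> move_arm:
  targets:
    - {"x":0,"y":0.066,"z":-0.003,"ax":0,"ay":0,"az":0,"grip":-1}
    - {"x":0.15,"y":0,"z":0,"ax":0,"ay":0,"az":0,"grip":-1}
    - {"x":0.13,"y":0,"z":0,"ax":0,"ay":0,"az":0,"grip":-1}
    - {"x":0,"y":0,"z":0,"ax":0,"ay":0,"az":0,"grip":-1}
    - {"x":0,"y":0,"z":0,"ax":0,"ay":0,"az":0,"grip":-1}

```text
t: 3.58
tool_pos: [0.4565, -0.1468, 0.0516]
tcp_rot: [[0.004, 0.178, -0.984], [-0.0, -0.984, -0.178], [-1.0, 0.001, -0.004]]
force: [-0.6, 0.6, 0.9]
opening: 0.087
```

```bash
python3 d.py .456 -.147 .006;python3 -c "
from h import *
print(proj('side',(.4513,-.1275,.135)))
snap('side','s3.png',(175,200,275,300),5)"
```

```text
3.575 [ 0.4565 -0.1468  0.0516] [[ 0.004   0.1779 -0.984 ]
 [-0.0004 -0.984  -0.178 ]
 [-1.      0.0012 -0.0039]] [  1.6641  19.9352 -32.346    0.0528 -37.4895   8.5445] F [-0.6191  0.5519  0.9259] 0.08697781473660925
tool shift/0.3 [0.1521 0.0003 0.0022]
[222.02057959 231.52632718]
```

View pics/s3.png

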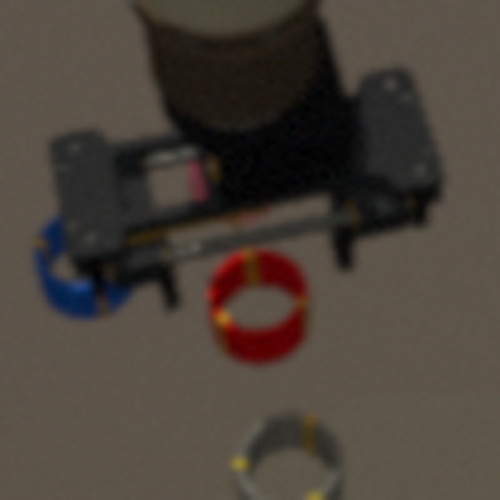

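The tips straddle the red set, with midpoint (258,285) against rim centre (260,290). Descending and gripping.

>>> move_arm:
  targets:
    - {"x":0.08,"y":0,"z":0,"ax":0,"ay":0,"az":0,"grip":-1}
    - {"x":0.07,"y":0,"z":0,"ax":0,"ay":0,"az":0,"grip":-1}
    - {"x":0,"y":0,"z":0,"ax":0,"ay":0,"az":0,"grip":-1}
    - {"x":0,"y":0,"z":0,"ax":0,"ay":0,"az":0,"grip":0.6}
    - {"x":0,"y":0,"z":0,"ax":0,"ay":0,"az":0,"grip":0.6}
    - {"x":0,"y":0,"z":0,"ax":0,"ay":0,"az":0,"grip":0.6}
    - {"x":0,"y":0,"z":0,"ax":0,"ay":0,"az":0,"grip":0.6}
    - {"x":0,"y":0,"z":0,"ax":0,"ay":0,"az":0,"grip":0.6}

```text
t: 4.62
tool_pos: [0.455, -0.147, 0.005]
tcp_rot: [[0.001, 0.177, -0.984], [-0.0, -0.984, -0.177], [-1.0, 0.0, -0.001]]
force: [0.3, 0.5, 4.4]
opening: 0.0556
```

>>> move_arm:
  targets:
    - {"x":0,"y":0,"z":0,"ax":0,"ay":0,"az":0,"grip":0.6}
    - {"x":0,"y":0,"z":0,"ax":0,"ay":0,"az":0,"grip":0.6}
    - {"x":0,"y":0,"z":0,"ax":0,"ay":0,"az":0,"grip":0.6}
    - {"x":0,"y":0,"z":0,"ax":0,"ay":0,"az":0,"grip":0.6}

```text
t: 5.12
tool_pos: [0.455, -0.147, 0.005]
tcp_rot: [[0.001, 0.177, -0.984], [-0.0, -0.984, -0.177], [-1.0, 0.0, -0.001]]
force: [-0.5, 1.0, 5.4]
opening: 0.0557
```

>>> move_arm:
  targets:
    - {"x":-0.1,"y":0,"z":0,"ax":0,"ay":0,"az":0,"grip":0.6}
    - {"x":-0.2,"y":0,"z":0,"ax":0,"ay":0,"az":0,"grip":0.6}
    - {"x":-0.2,"y":0,"z":0,"ax":0,"ay":0,"az":0,"grip":0.6}
    - {"x":-0.15,"y":0,"z":0,"ax":0,"ay":0,"az":0,"grip":0.6}
    - {"x":0,"y":-0.157,"z":-0.071,"ax":0,"ay":0,"az":0,"grip":0.6}
    - {"x":0,"y":-0.157,"z":-0.071,"ax":0,"ay":0,"az":0,"grip":0.6}
    - {"x":0,"y":-0.157,"z":-0.071,"ax":0,"ay":0,"az":0,"grip":0.6}
    - {"x":0,"y":-0.157,"z":-0.071,"ax":0,"ay":0,"az":0,"grip":0.6}
    - {"x":0,"y":-0.157,"z":-0.071,"ax":0,"ay":0,"az":0,"grip":0.6}
    - {"x":0,"y":-0.157,"z":-0.071,"ax":0,"ay":0,"az":0,"grip":0.6}

```text
t: 6.38
tool_pos: [0.53, 0.1552, 0.1986]
tcp_rot: [[-0.002, 0.176, -0.984], [-0.001, -0.984, -0.176], [-1.0, 0.0, 0.002]]
force: [0.8, -0.5, -0.2]
opening: 0.0555
```

>>> move_arm:
  targets:
    - {"x":0,"y":0,"z":0,"ax":0,"ay":-0.01665,"az":0,"grip":0.6}
    - {"x":0,"y":0,"z":0,"ax":0,"ay":-0.01665,"az":0,"grip":0.6}
    - {"x":0,"y":0,"z":0,"ax":0,"ay":0,"az":0,"grip":0.6}
    - {"x":0,"y":0,"z":0,"ax":0,"ay":0,"az":0,"grip":0.6}

```text
t: 6.88
tool_pos: [0.5299, 0.1533, 0.1988]
tcp_rot: [[-0.205, 0.176, -0.963], [-0.037, -0.984, -0.172], [-0.978, 0.0, 0.209]]
force: [-0.4, -0.6, -0.9]
opening: 0.0557
```

```bash
python3 d.py .5378 .1557 .1035;python3 -c "
from h import *
snap('top','t4.png',(180,110,280,230),4);snap('side','s4.png',(200,90,320,210),4)
a=cv2.imread('pics/t4.png')[:,:320];b=cv2.imread('pics/s4.png');cv2.imwrite('pics/ts4.png',np.hstack([a,b]))"
```

```text
6.875 [0.5299 0.1533 0.1988] [[-0.2052  0.1761 -0.9628]
 [-0.0372 -0.9844 -0.1721]
 [-0.978   0.0005  0.2085]] [ 30.5404  22.3425  -1.989   -4.2522 -77.0132 -19.0328] F [-0.4183 -0.6028 -0.9028] 0.05569758975193443
tool shift/0.3 [ 0.3049 -0.0034 -0.0931]
```

View pics/ts4.png

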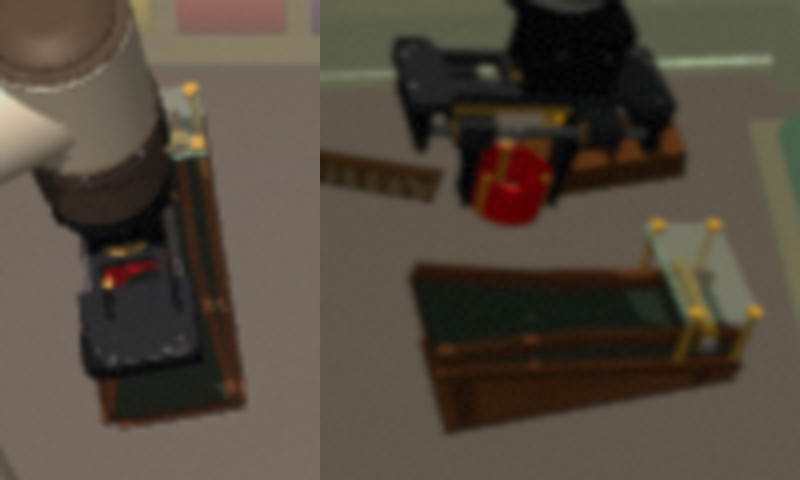

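The set hangs upright in the grip, tilted to match the slope; mouth below. Going to about 15 mm above the floor, then looking.

>>> move_arm:
  targets:
    - {"x":0.15,"y":-0.003,"z":-0.05,"ax":0,"ay":0,"az":0,"grip":0.6}
    - {"x":0.15,"y":0,"z":-0.043,"ax":0,"ay":0,"az":0,"grip":0.6}
    - {"x":0.04,"y":0,"z":0,"ax":0,"ay":0,"az":0,"grip":0.6}
    - {"x":0,"y":0,"z":0,"ax":0,"ay":0,"az":0,"grip":0.6}
    - {"x":0,"y":0,"z":0,"ax":0,"ay":0,"az":0,"grip":0.6}

```text
t: 7.6
tool_pos: [0.5376, 0.1562, 0.0962]
tcp_rot: [[-0.2, 0.177, -0.964], [-0.035, -0.984, -0.174], [-0.979, -0.001, 0.204]]
force: [-0.3, -0.8, -1.0]
opening: 0.0557
```

```bash
python3 d.py .5317 .1547 .0744;python3 -c "
from h import *
snap('side','s5.png',(210,110,330,210),6)"
```

```text
7.6 [0.5376 0.1562 0.0962] [[-0.2005  0.1771 -0.9636]
 [-0.0352 -0.9842 -0.1735]
 [-0.9791 -0.0009  0.2035]] [ 30.4209  28.4807  -7.9931  -4.517  -64.6163 -17.8839] F [-0.3368 -0.7757 -0.9835] 0.05573901324146261
tool shift/0.3 [0.0753 0.0015 0.0049]
```

View pics/s5.png

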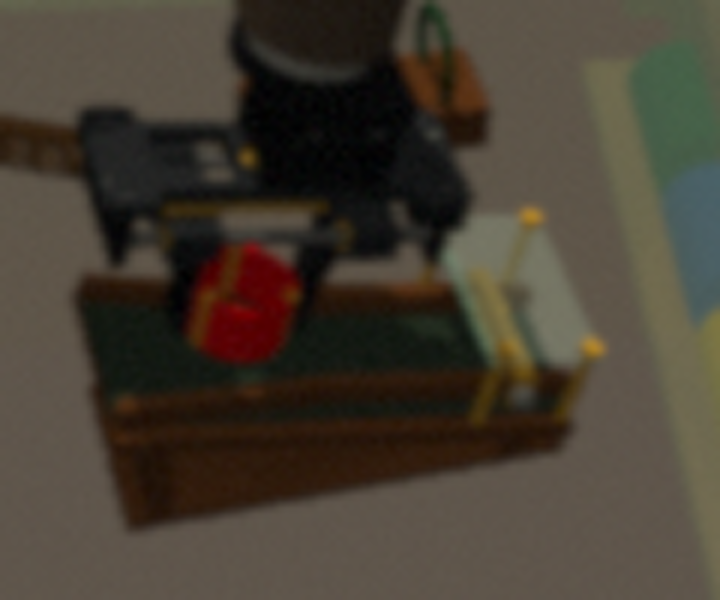

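Run:
```python
from fit import *
np.set_printoptions(precision=1,suppress=True)
q=np.array([.5885,.1644,.057]);R=fr(.1708)
P=lambda w:((proj('side',w)-[210,110]+.5)*6-.5)
for m in [(-60,35.5,14),(-60,-35.5,14),(-10,30,14),(-10,-30,14),(-130,44,14),(-130,-44,14),(66,58,47),(66,-58,47),(-130,-44,0)]: print(m,P(q+R@np.array(m)/1e3))
s=env.state();T=np.array(s['tcp_rot']);p=np.array(s['tool_pos'])
pl=R.T@(p-q)*1e3;print('tcp lane',pl)
th=np.linspace(0,2*np.pi,60)
for h in(-5,31):
    c=np.array([P(p+R@(np.array([28*np.cos(a),28*np.sin(a),h])/1e3)) for a in th]);print(h,c.min(0),c.max(0))
```

```text
(-60, 35.5, 14) [209.6 292.8]
(-60, -35.5, 14) [240.2 386.2]
(-10, 30, 14) [298.9 298.6]
(-10, -30, 14) [327.1 376.4]
(-130, 44, 14) [ 81.1 283.5]
(-130, -44, 14) [113.9 401.6]
(66, 58, 47) [428.1 218.9]
(66, -58, 47) [491.  366.6]
(-130, -44, 0) [109.5 420.5]
tcp lane [-58.7   0.6  27.6]
-5 [178.1 290. ] [281.4 363.5]
31 [190.8 240.1] [296.2 313.8]
```

Predicted and seen outlines agree to about 1–2 mm: ring x 185–300, y 243–362, and near rail at (240,386). Lowering with force checks.

>>> move_arm:
  targets:
    - {"x":0.03,"y":0,"z":0.005,"ax":0,"ay":0,"az":0,"grip":0.6}
    - {"x":0.025,"y":0,"z":0,"ax":0,"ay":0,"az":0,"grip":0.6}
    - {"x":0,"y":0,"z":0,"ax":0,"ay":0,"az":0,"grip":0.6}
    - {"x":0,"y":0,"z":0,"ax":0,"ay":0,"az":0,"grip":0.6}

```text
t: 8.15
tool_pos: [0.5317, 0.1548, 0.0781]
tcp_rot: [[-0.204, 0.177, -0.963], [-0.037, -0.984, -0.173], [-0.978, 0.0, 0.208]]
force: [0.7, 1.3, -1.4]
opening: 0.0558
```

>>> move_arm:
  targets:
    - {"x":0.007,"y":0,"z":0,"ax":0,"ay":0,"az":0,"grip":0.6}
    - {"x":0,"y":0,"z":0,"ax":0,"ay":0,"az":0,"grip":0.6}

```text
t: 8.4
tool_pos: [0.531, 0.1547, 0.076]
tcp_rot: [[-0.205, 0.176, -0.963], [-0.037, -0.984, -0.173], [-0.978, 0.0, 0.208]]
force: [-0.1, 0.2, -1.3]
opening: 0.0558
```

>>> move_arm:
  targets:
    - {"x":0.005,"y":0,"z":0,"ax":0,"ay":0,"az":0,"grip":0.6}
    - {"x":0,"y":0,"z":0,"ax":0,"ay":0,"az":0,"grip":0.6}

```text
t: 8.65
tool_pos: [0.5307, 0.1546, 0.0745]
tcp_rot: [[-0.205, 0.176, -0.963], [-0.037, -0.984, -0.173], [-0.978, 0.0, 0.208]]
force: [-0.4, -0.3, -1.6]
opening: 0.0558
```

No contact yet; continuing in 1 mm steps.

>>> move_arm:
  targets:
    - {"x":0.004,"y":0,"z":0,"ax":0,"ay":0,"az":0,"grip":0.6}
    - {"x":0,"y":0,"z":0,"ax":0,"ay":0,"az":0,"grip":0.6}

```text
t: 8.9
tool_pos: [0.5307, 0.1547, 0.0738]
tcp_rot: [[-0.204, 0.177, -0.963], [-0.037, -0.984, -0.173], [-0.978, -0.0, 0.207]]
force: [-1.4, 0.5, 1.4]
opening: 0.0554
```

>>> move_arm:
  targets:
    - {"x":0.003,"y":0,"z":0,"ax":0,"ay":0,"az":0,"grip":0.6}
    - {"x":0,"y":0,"z":0,"ax":0,"ay":0,"az":0,"grip":0.6}

```text
t: 9.15
tool_pos: [0.5307, 0.1546, 0.0738]
tcp_rot: [[-0.203, 0.177, -0.963], [-0.037, -0.984, -0.173], [-0.978, 0.0, 0.207]]
force: [-1.8, -0.0, 5.8]
opening: 0.0555
```

>>> move_arm:
  targets:
    - {"x":-0.002,"y":0,"z":0,"ax":0,"ay":0,"az":0,"grip":0.6}
    - {"x":0,"y":0,"z":0,"ax":0,"ay":0,"az":0,"grip":-0.8}
    - {"x":0,"y":0,"z":0,"ax":0,"ay":0,"az":0,"grip":-0.8}
    - {"x":0,"y":0,"z":0,"ax":0,"ay":0,"az":0,"grip":-0.8}
    - {"x":0,"y":0,"z":0,"ax":0,"ay":0,"az":0,"grip":-0.8}

```text
t: 9.78
tool_pos: [0.5304, 0.1546, 0.0729]
tcp_rot: [[-0.205, 0.176, -0.963], [-0.037, -0.984, -0.173], [-0.978, 0.0, 0.208]]
force: [0.4, 0.7, 0.3]
opening: 0.0772
```

>>> move_arm:
  targets:
    - {"x":-0.05,"y":0,"z":0,"ax":0,"ay":0,"az":0,"grip":-0.8}
    - {"x":-0.13,"y":0,"z":0,"ax":0,"ay":0,"az":0,"grip":-0.8}
    - {"x":0,"y":0,"z":0.1,"ax":0,"ay":0,"az":0,"grip":1}
    - {"x":0,"y":0,"z":0.09,"ax":0,"ay":0,"az":0,"grip":1}
    - {"x":0,"y":0,"z":0,"ax":0,"ay":0,"az":0,"grip":1}
    - {"x":0,"y":0,"z":0,"ax":0,"ay":0,"az":0,"grip":1}
    - {"x":0,"y":0,"z":0,"ax":0,"ay":0,"az":0,"grip":1}
    - {"x":0,"y":0,"z":0,"ax":0,"ay":0,"az":0,"grip":1}

```text
t: 10.78
tool_pos: [0.487, 0.1468, 0.1375]
tcp_rot: [[-0.205, 0.176, -0.963], [-0.037, -0.984, -0.172], [-0.978, 0.0, 0.208]]
force: [-0.2, 0.6, 0.7]
opening: 0.0262
```

```bash
python3 d.py;python3 -c "
from h import *
snap('side','s6.png',(210,110,330,210),6);snap('top','t6.png')"
```

```text
10.775 [0.487  0.1468 0.1375] [[-0.2049  0.1763 -0.9628]
 [-0.037  -0.9843 -0.1723]
 [-0.9781  0.0003  0.2082]] [ 32.203   21.646  -12.5851  -4.8554 -67.0106 -19.7147] F [-0.2112  0.5706  0.7192] 0.02615605929799259
```

View pics/s6.png

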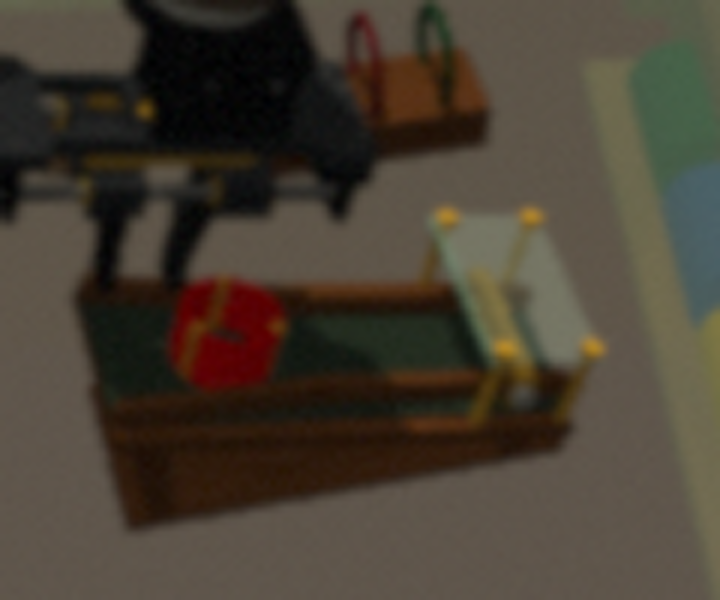

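The set (crop 228,335) stands on the felt in the mouth between the rails, released. I'll finish closing the fingers, lower behind the set, then approach.

>>> move_arm:
  targets:
    - {"x":0,"y":0,"z":0,"ax":0,"ay":0,"az":0,"grip":1}
    - {"x":0,"y":0,"z":0,"ax":0,"ay":0,"az":0,"grip":1}
    - {"x":0,"y":0,"z":0,"ax":0,"ay":0,"az":0,"grip":1}
    - {"x":0.06,"y":0,"z":0,"ax":0,"ay":0,"az":0,"grip":1}
    - {"x":0.06,"y":0,"z":0,"ax":0,"ay":0,"az":0,"grip":1}
    - {"x":0.037,"y":0,"z":0,"ax":0,"ay":0,"az":0,"grip":1}
    - {"x":0,"y":0,"z":0,"ax":0,"ay":0,"az":0,"grip":1}
    - {"x":0,"y":0,"z":0,"ax":0,"ay":0,"az":0,"grip":1}

```text
t: 11.88
tool_pos: [0.4776, 0.1453, 0.0923]
tcp_rot: [[-0.203, 0.177, -0.963], [-0.036, -0.984, -0.173], [-0.978, -0.0, 0.206]]
force: [0.7, 0.4, 0.6]
opening: 0.0003
```

>>> move_arm:
  targets:
    - {"x":0,"y":0,"z":-0.02,"ax":0,"ay":0,"az":0,"grip":1}
    - {"x":0,"y":0,"z":-0.02,"ax":0,"ay":0,"az":0,"grip":1}
    - {"x":0,"y":0,"z":-0.02,"ax":0,"ay":0,"az":0,"grip":1}

```text
t: 12.25
tool_pos: [0.495, 0.1483, 0.088]
tcp_rot: [[-0.204, 0.176, -0.963], [-0.037, -0.984, -0.173], [-0.978, -0.0, 0.207]]
force: [0.5, -0.0, -0.0]
opening: 0.0004
```

```bash
cat > l.py <<'E'
from fit import *
np.set_printoptions(precision=2,suppress=True)
q=np.array([.5885,.1644,.057]);R=fr(.1708)
s=env.state();print(s['t'],'lane mm',R.T@(s['tool_pos']-q)*1e3,'F lane',R.T@s['force'],'open',s['opening'])
E
python3 l.py
```

```text
12.25 lane mm [-99.26  -0.02  10.63] F lane [ 0.49 -0.12  0.08] open 0.00044901111036446564
```

>>> move_arm:
  targets:
    - {"x":0,"y":0,"z":-0.012,"ax":0,"ay":0,"az":0,"grip":1}
    - {"x":0,"y":0,"z":-0.012,"ax":0,"ay":0,"az":0,"grip":1}
    - {"x":0,"y":0,"z":-0.012,"ax":0,"ay":0,"az":0,"grip":1}
    - {"x":0,"y":0,"z":-0.012,"ax":0,"ay":0,"az":0,"grip":1}
    - {"x":0,"y":0,"z":-0.012,"ax":0,"ay":0,"az":0,"grip":1}
    - {"x":0,"y":0,"z":-0.012,"ax":0,"ay":0,"az":0,"grip":1}
    - {"x":0,"y":0,"z":-0.012,"ax":0,"ay":0,"az":0,"grip":1}
    - {"x":0,"y":0,"z":-0.012,"ax":0,"ay":0,"az":0,"grip":1}
    - {"x":0,"y":0,"z":-0.012,"ax":0,"ay":0,"az":0,"grip":1}
    - {"x":0,"y":0,"z":-0.012,"ax":0,"ay":0,"az":0,"grip":1}

```text
t: 13.5
tool_pos: [0.5292, 0.1544, 0.0805]
tcp_rot: [[-0.204, 0.177, -0.963], [-0.037, -0.984, -0.173], [-0.978, 0.0, 0.208]]
force: [-0.7, 0.4, 0.6]
opening: 0.0005
```

>>> move_arm:
  targets:
    - {"x":0,"y":0,"z":-0.012,"ax":0,"ay":0,"az":0,"grip":1}
    - {"x":0,"y":0,"z":-0.012,"ax":0,"ay":0,"az":0,"grip":1}
    - {"x":0,"y":0,"z":-0.012,"ax":0,"ay":0,"az":0,"grip":1}
    - {"x":0,"y":0,"z":-0.012,"ax":0,"ay":0,"az":0,"grip":1}
    - {"x":0,"y":0,"z":-0.012,"ax":0,"ay":0,"az":0,"grip":1}
    - {"x":0,"y":0,"z":-0.012,"ax":0,"ay":0,"az":0,"grip":1}
    - {"x":0,"y":0,"z":-0.012,"ax":0,"ay":0,"az":0,"grip":1}
    - {"x":0,"y":0,"z":-0.012,"ax":0,"ay":0,"az":0,"grip":1}
    - {"x":0,"y":0,"z":-0.012,"ax":0,"ay":0,"az":0,"grip":1}
    - {"x":0,"y":0,"z":-0.012,"ax":0,"ay":0,"az":0,"grip":1}

```text
t: 14.75
tool_pos: [0.5639, 0.1606, 0.073]
tcp_rot: [[-0.204, 0.176, -0.963], [-0.037, -0.984, -0.173], [-0.978, -0.0, 0.208]]
force: [-0.9, 0.6, 0.6]
opening: 0.0005
```

```bash
python3 l.py; python3 -c "
from h import *
snap('side','s7.png',(210,110,330,210),6)"
```

```text
14.75 lane mm [-27.67   0.45  10.48] F lane [-0.91  0.77  0.44] open 0.0005241400295532136
```

View pics/s7.png

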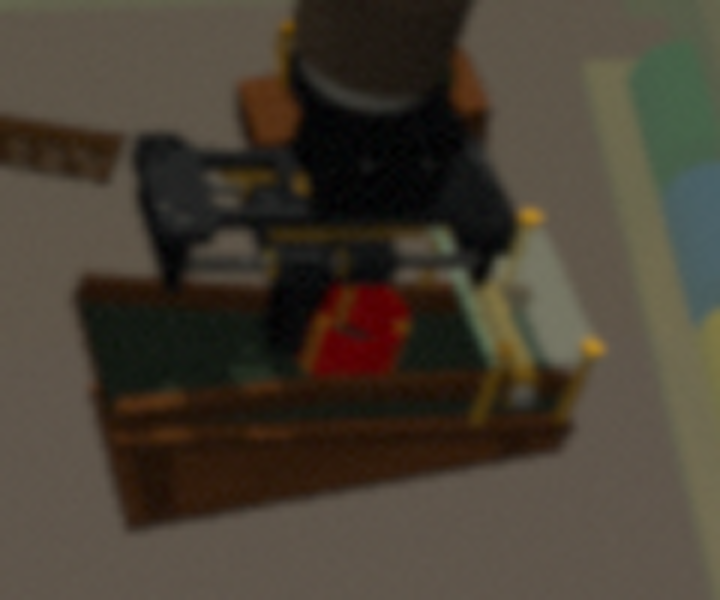

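The set is being pushed, with the fingers behind it and its centre near crop (358,330). Forces are under 1 N. I'll move to just before the earliest gate position, then feel for the gate.

>>> move_arm:
  targets:
    - {"x":0,"y":0,"z":-0.01,"ax":0,"ay":0,"az":0,"grip":1}
    - {"x":0,"y":0,"z":-0.01,"ax":0,"ay":0,"az":0,"grip":1}
    - {"x":0,"y":0,"z":-0.01,"ax":0,"ay":0,"az":0,"grip":1}
    - {"x":0,"y":0,"z":-0.01,"ax":0,"ay":0,"az":0,"grip":1}
    - {"x":0,"y":0,"z":-0.01,"ax":0,"ay":0,"az":0,"grip":1}
    - {"x":0,"y":0,"z":-0.01,"ax":0,"ay":0,"az":0,"grip":1}
    - {"x":0,"y":0,"z":-0.01,"ax":0,"ay":0,"az":0,"grip":1}
    - {"x":0,"y":0,"z":-0.01,"ax":0,"ay":0,"az":0,"grip":1}
    - {"x":0,"y":0,"z":-0.01,"ax":0,"ay":0,"az":0,"grip":1}

```text
t: 15.92
tool_pos: [0.5898, 0.1652, 0.0674]
tcp_rot: [[-0.205, 0.176, -0.963], [-0.037, -0.984, -0.173], [-0.978, 0.0, 0.208]]
force: [0.0, 0.9, 0.6]
opening: 0.0005
```

```bash
python3 l.py
python3 - <<'E'
from fit import *
q=np.array([.5885,.1644,.057]);R=fr(.1708)
for c in ((72,152),(72,130),(205,133),(195,110)):
    for h in(3,29):
        o,d=ray(*T(*c));o=R.T@(o-q);d=R.T@d;print(c,h,((o+d*(h/1e3-o[2])/d[2])*1e3).round(1))
E
```

```text
15.925 lane mm [-0.72  0.6  10.45] F lane [0.04 0.92 0.61] open 0.00048423101281838297
(72, 152) 3 [100.2  44.5   3. ]
(72, 152) 29 [85.3 41.4 29. ]
(72, 130) 3 [114.3  43.1   3. ]
(72, 130) 29 [99. 40. 29.]
(205, 133) 3 [ 98.7 -30.8   3. ]
(205, 133) 29 [ 83.8 -32.2  29. ]
(195, 110) 3 [114.4 -27.1   3. ]
(195, 110) 29 [ 99.2 -28.5  29. ]
```

Vision puts the gate's uphill face near lane x ≈ 99 mm, so contact should come with the tool near 29 mm. From here I advance slowly with force checks.

>>> move_arm:
  targets:
    - {"x":0,"y":0,"z":-0.006,"ax":0,"ay":0,"az":0,"grip":1}
    - {"x":0,"y":0,"z":-0.006,"ax":0,"ay":0,"az":0,"grip":1}
    - {"x":0,"y":0,"z":-0.006,"ax":0,"ay":0,"az":0,"grip":1}
    - {"x":0,"y":0,"z":-0.006,"ax":0,"ay":0,"az":0,"grip":1}
    - {"x":0,"y":0,"z":-0.006,"ax":0,"ay":0,"az":0,"grip":1}

```text
t: 16.55
tool_pos: [0.5984, 0.1668, 0.0656]
tcp_rot: [[-0.204, 0.176, -0.963], [-0.037, -0.984, -0.173], [-0.978, 0.0, 0.208]]
force: [-1.7, 0.6, -0.0]
opening: 0.0006
```

>>> move_arm:
  targets:
    - {"x":0,"y":0,"z":-0.004,"ax":0,"ay":0,"az":0,"grip":1}
    - {"x":0,"y":0,"z":-0.004,"ax":0,"ay":0,"az":0,"grip":1}

```text
t: 16.8
tool_pos: [0.6007, 0.1672, 0.0651]
tcp_rot: [[-0.204, 0.176, -0.963], [-0.037, -0.984, -0.173], [-0.978, 0.0, 0.208]]
force: [-1.1, 0.4, -0.3]
opening: 0.0006
```

>>> move_arm:
  targets:
    - {"x":0,"y":0,"z":-0.004,"ax":0,"ay":0,"az":0,"grip":1}
    - {"x":0,"y":0,"z":-0.004,"ax":0,"ay":0,"az":0,"grip":1}

```text
t: 17.05
tool_pos: [0.603, 0.1676, 0.0646]
tcp_rot: [[-0.204, 0.177, -0.963], [-0.037, -0.984, -0.173], [-0.978, 0.0, 0.208]]
force: [0.2, -0.5, 0.0]
opening: 0.0006
```

>>> move_arm:
  targets:
    - {"x":0,"y":0,"z":-0.004,"ax":0,"ay":0,"az":0,"grip":1}
    - {"x":0,"y":0,"z":-0.004,"ax":0,"ay":0,"az":0,"grip":1}

```text
t: 17.3
tool_pos: [0.6053, 0.168, 0.0641]
tcp_rot: [[-0.204, 0.176, -0.963], [-0.037, -0.984, -0.173], [-0.978, -0.0, 0.208]]
force: [-0.7, 0.4, -1.1]
opening: 0.0004
```

>>> move_arm:
  targets:
    - {"x":0,"y":0,"z":-0.004,"ax":0,"ay":0,"az":0,"grip":1}
    - {"x":0,"y":0,"z":-0.004,"ax":0,"ay":0,"az":0,"grip":1}

```text
t: 17.55
tool_pos: [0.6076, 0.1684, 0.0636]
tcp_rot: [[-0.204, 0.176, -0.963], [-0.037, -0.984, -0.173], [-0.978, 0.0, 0.208]]
force: [-1.4, -0.2, -0.1]
opening: 0.0002
```

>>> move_arm:
  targets:
    - {"x":0,"y":0,"z":-0.004,"ax":0,"ay":0,"az":0,"grip":1}
    - {"x":0,"y":0,"z":0,"ax":0,"ay":0,"az":0,"grip":1}

```text
t: 17.8
tool_pos: [0.6089, 0.1687, 0.0633]
tcp_rot: [[-0.204, 0.177, -0.963], [-0.037, -0.984, -0.173], [-0.978, 0.0, 0.208]]
force: [-0.7, -0.7, -0.2]
opening: 0.0002
```

```bash
python3 l.py
```

```text
17.8 lane mm [19.04  0.75 10.49] F lane [-0.76 -0.6  -0.36] open 0.00016874654051912019
```

>>> move_arm:
  targets:
    - {"x":0,"y":0,"z":-0.003,"ax":0,"ay":0,"az":0,"grip":1}
    - {"x":0,"y":0,"z":-0.002,"ax":0,"ay":0,"az":0,"grip":1}

```text
t: 18.05
tool_pos: [0.6101, 0.1689, 0.063]
tcp_rot: [[-0.205, 0.176, -0.963], [-0.037, -0.984, -0.173], [-0.978, 0.0, 0.208]]
force: [-1.2, -0.3, -0.2]
opening: 0.0002
```

>>> move_arm:
  targets:
    - {"x":0,"y":0,"z":-0.003,"ax":0,"ay":0,"az":0,"grip":1}
    - {"x":0,"y":0,"z":-0.002,"ax":0,"ay":0,"az":0,"grip":1}

```text
t: 18.3
tool_pos: [0.6116, 0.1692, 0.0627]
tcp_rot: [[-0.204, 0.176, -0.963], [-0.037, -0.984, -0.173], [-0.978, 0.0, 0.208]]
force: [-0.4, -0.7, -0.2]
opening: 0.0002
```

>>> move_arm:
  targets:
    - {"x":0,"y":0,"z":-0.003,"ax":0,"ay":0,"az":0,"grip":1}
    - {"x":0,"y":0,"z":-0.002,"ax":0,"ay":0,"az":0,"grip":1}

```text
t: 18.55
tool_pos: [0.6131, 0.1694, 0.0624]
tcp_rot: [[-0.204, 0.177, -0.963], [-0.037, -0.984, -0.173], [-0.978, 0.0, 0.208]]
force: [-0.1, -0.7, 0.7]
opening: 0.0002
```

>>> move_arm:
  targets:
    - {"x":0,"y":0,"z":-0.003,"ax":0,"ay":0,"az":0,"grip":1}
    - {"x":0,"y":0,"z":0,"ax":0,"ay":0,"az":0,"grip":1}

```text
t: 18.8
tool_pos: [0.614, 0.1696, 0.0622]
tcp_rot: [[-0.204, 0.176, -0.963], [-0.037, -0.984, -0.173], [-0.978, 0.0, 0.208]]
force: [0.9, -0.4, 0.4]
opening: 0.0003
```

>>> move_arm:
  targets:
    - {"x":0,"y":0,"z":-0.002,"ax":0,"ay":0,"az":0,"grip":1}
    - {"x":0,"y":0,"z":-0.002,"ax":0,"ay":0,"az":0,"grip":1}

```text
t: 19.05
tool_pos: [0.6151, 0.1698, 0.0619]
tcp_rot: [[-0.205, 0.176, -0.963], [-0.037, -0.984, -0.173], [-0.978, 0.0, 0.208]]
force: [-0.1, -0.8, -0.2]
opening: 0.0004
```

>>> move_arm:
  targets:
    - {"x":0,"y":0,"z":-0.002,"ax":0,"ay":0,"az":0,"grip":1}
    - {"x":0,"y":0,"z":0,"ax":0,"ay":0,"az":0,"grip":1}

```text
t: 19.3
tool_pos: [0.6157, 0.1699, 0.0618]
tcp_rot: [[-0.204, 0.177, -0.963], [-0.037, -0.984, -0.173], [-0.978, -0.0, 0.208]]
force: [0.0, 0.1, -0.2]
opening: 0.0004
```

>>> move_arm:
  targets:
    - {"x":0,"y":0,"z":-0.003,"ax":0,"ay":0,"az":0,"grip":1}
    - {"x":0,"y":0,"z":0,"ax":0,"ay":0,"az":0,"grip":1}

```text
t: 19.55
tool_pos: [0.6162, 0.17, 0.0617]
tcp_rot: [[-0.205, 0.176, -0.963], [-0.037, -0.984, -0.173], [-0.978, 0.0, 0.209]]
force: [-1.3, -0.3, 1.0]
opening: 0.0004
```

>>> move_arm:
  targets:
    - {"x":0,"y":0,"z":-0.003,"ax":0,"ay":0,"az":0,"grip":1}
    - {"x":0,"y":0,"z":0,"ax":0,"ay":0,"az":0,"grip":1}

```text
t: 19.8
tool_pos: [0.6164, 0.1699, 0.0616]
tcp_rot: [[-0.207, 0.177, -0.962], [-0.037, -0.984, -0.173], [-0.978, 0.0, 0.21]]
force: [-4.8, -0.0, 2.9]
opening: 0.0008
```

Resistance with the tool stalled at lane ≈ 27 mm, close to the predicted gate position. To tell a gate from a rail rub, I push slightly more and hold.

>>> move_arm:
  targets:
    - {"x":0,"y":0,"z":-0.0012,"ax":0,"ay":0,"az":0,"grip":1}
    - {"x":0,"y":0,"z":0,"ax":0,"ay":0,"az":0,"grip":1}
    - {"x":0,"y":0,"z":0,"ax":0,"ay":0,"az":0,"grip":1}

```text
t: 20.18
tool_pos: [0.6164, 0.1699, 0.0616]
tcp_rot: [[-0.207, 0.176, -0.962], [-0.038, -0.984, -0.172], [-0.978, 0.0, 0.211]]
force: [-6.1, -1.0, 3.9]
opening: 0.0005
```

```bash
python3 l.py; python3 -c "
from h import *
snap('side','s8.png',(240,110,330,200),6)
print(env.state()['force'])"
```

```text
20.175 lane mm [26.87  0.68 10.38] F lane [-6.83  0.09  2.52] open 0.000514735634465395
[-6.43819337 -0.37600479  4.05842411]
```

View pics/s8.png

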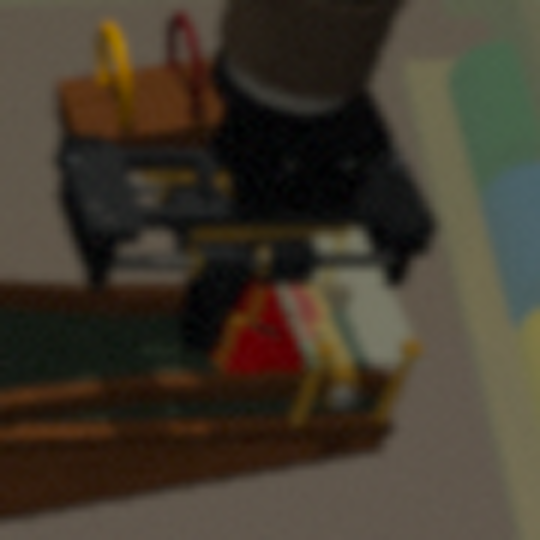

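Steady 6.8 N with no movement at lane 26.9 mm. The picture shows the set's front under the glass, against the brass blade at crop (335,330). To rule out gripper contact with the cover, I back off, raise 4 mm and push again.

>>> move_arm:
  targets:
    - {"x":0,"y":0,"z":0.02,"ax":0,"ay":0,"az":0,"grip":1}
    - {"x":-0.013,"y":0,"z":0,"ax":0,"ay":0,"az":0,"grip":1}
    - {"x":0,"y":0,"z":-0.006,"ax":0,"ay":0,"az":0,"grip":1}
    - {"x":0,"y":0,"z":-0.005,"ax":0,"ay":0,"az":0,"grip":1}
    - {"x":0,"y":0,"z":0,"ax":0,"ay":0,"az":0,"grip":1}
    - {"x":0,"y":0,"z":0,"ax":0,"ay":0,"az":0,"grip":1}

```text
t: 20.98
tool_pos: [0.6159, 0.1699, 0.0656]
tcp_rot: [[-0.205, 0.176, -0.963], [-0.037, -0.984, -0.173], [-0.978, 0.0, 0.208]]
force: [-0.1, 0.4, 0.0]
opening: 0.0005
```

>>> move_arm:
  targets:
    - {"x":0,"y":0,"z":-0.004,"ax":0,"ay":0,"az":0,"grip":1}
    - {"x":0,"y":0,"z":0,"ax":0,"ay":0,"az":0,"grip":1}

```text
t: 21.22
tool_pos: [0.6172, 0.1701, 0.0654]
tcp_rot: [[-0.204, 0.176, -0.963], [-0.037, -0.984, -0.173], [-0.978, 0.0, 0.208]]
force: [0.2, -0.1, -0.3]
opening: 0.0002
```

```bash
python3 l.py
```

```text
21.225 lane mm [26.83  0.79 14.34] F lane [ 0.19 -0.13 -0.25] open 0.00019507602379104425
```

>>> move_arm:
  targets:
    - {"x":0,"y":0,"z":-0.002,"ax":0,"ay":0,"az":0,"grip":1}
    - {"x":0,"y":0,"z":0,"ax":0,"ay":0,"az":0,"grip":1}

```text
t: 21.48
tool_pos: [0.6176, 0.1702, 0.0654]
tcp_rot: [[-0.205, 0.176, -0.963], [-0.037, -0.984, -0.173], [-0.978, 0.0, 0.208]]
force: [0.7, 0.7, 0.3]
opening: 0.0004
```

>>> move_arm:
  targets:
    - {"x":0,"y":0,"z":-0.002,"ax":0,"ay":0,"az":0,"grip":1}
    - {"x":0,"y":0,"z":0,"ax":0,"ay":0,"az":0,"grip":1}

```text
t: 21.72
tool_pos: [0.6178, 0.1702, 0.0653]
tcp_rot: [[-0.206, 0.177, -0.963], [-0.037, -0.984, -0.173], [-0.978, 0.0, 0.209]]
force: [-2.1, 0.1, 1.2]
opening: 0.0003
```

```bash
python3 l.py
```

```text
21.725 lane mm [27.48  0.78 14.31] F lane [-2.23  0.45  0.75] open 0.0002511151883114115
```

Same stop to within 0.6 mm, so it's the set on the gate. One last steady push of about 6 N, held.

>>> move_arm:
  targets:
    - {"x":0,"y":0,"z":-0.0025,"ax":0,"ay":0,"az":0,"grip":1}
    - {"x":0,"y":0,"z":0,"ax":0,"ay":0,"az":0,"grip":1}
    - {"x":0,"y":0,"z":0,"ax":0,"ay":0,"az":0,"grip":1}
    - {"x":0,"y":0,"z":0,"ax":0,"ay":0,"az":0,"grip":1}
    - {"x":0,"y":0,"z":0,"ax":0,"ay":0,"az":0,"grip":1}
    - {"x":0,"y":0,"z":0,"ax":0,"ay":0,"az":0,"grip":1}

```text
t: 22.48
tool_pos: [0.6179, 0.1702, 0.0653]
tcp_rot: [[-0.207, 0.176, -0.962], [-0.037, -0.984, -0.172], [-0.978, 0.0, 0.21]]
force: [-4.8, -0.4, 4.0]
opening: 0.0004
```

```bash
python3 l.py
```

```text
22.475 lane mm [27.57  0.73 14.3 ] F lane [-5.57  0.41  2.91] open 0.0004180622388952335
```

Steady 5.6 N, no shift. Retreating uphill, then up and clear, for a final look.

>>> move_arm:
  targets:
    - {"x":0,"y":0,"z":0.01,"ax":0,"ay":0,"az":0,"grip":1}
    - {"x":0,"y":0,"z":0.05,"ax":0,"ay":0,"az":0,"grip":1}
    - {"x":0,"y":0,"z":0.1,"ax":0,"ay":0,"az":0,"grip":1}
    - {"x":-0.15,"y":0,"z":0.1,"ax":0,"ay":0,"az":0,"grip":1}
    - {"x":-0.15,"y":0,"z":0.12,"ax":0,"ay":0,"az":0,"grip":1}
    - {"x":-0.1,"y":0,"z":0.12,"ax":0,"ay":0,"az":0,"grip":1}
    - {"x":0,"y":0,"z":0,"ax":0,"ay":0,"az":0,"grip":1}
    - {"x":0,"y":0,"z":0,"ax":0,"ay":0,"az":0,"grip":1}

```text
t: 23.48
tool_pos: [0.4995, 0.1492, 0.2134]
tcp_rot: [[-0.203, 0.176, -0.963], [-0.036, -0.984, -0.173], [-0.979, -0.001, 0.206]]
force: [0.3, -0.3, -1.3]
opening: 0.0002
```

```bash
python3 -c "
from h import *
snap('side','s9.png',(240,110,330,200),4);snap('top','t9.png',None,1)
a=cv2.imread('pics/s9.png');b=cv2.imread('pics/raw_top1.png');c=cv2.imread('pics/t9.png')
d=cv2.resize(c[125:215,190:250],None,fx=4,fy=4,interpolation=cv2.INTER_CUBIC)
cv2.imwrite('pics/f9.png',np.hstack([a,d]));s=env.state();print(s['t'],s['tool_pos'],s['force'])"
```

```text
23.575 [0.49928941 0.14898684 0.21225591] [ 0.6348917   0.26257708 -0.06044437]
```

View pics/f9.png

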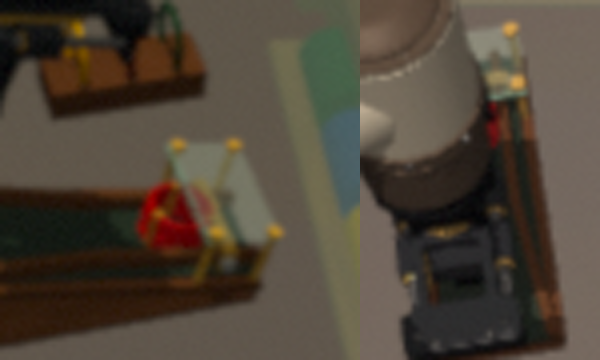

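The set rests at crop (180,215), with its front under the cover against the brass blade and its rear uphill of it. The arm is clear, so I'm handing in.

```bash
python3 -c "
from bench import env
print(env.sign_off())"
```

```text
the job is handed in; nothing more can be done
None
```

The red bangle set is resting against the brass stop gate under the glass cover, and the job was handed in after about 24 s of robot time. I stood the set on the felt in the mouth and let go. Then I pushed it down the lane with the shut fingers until it stopped.

- **Gate contact:** the tool stalled at lane x ≈ 27 mm. That puts the set's front at about 97 mm, against a gate estimate of about 99 mm from the pictures. It held a steady push of about 6.8 N without moving.
- **Second push:** with the fingers 4 mm higher, it stopped again within 0.7 mm and held about 5.6 N for roughly 0.7 s. This points to the set on the gate, not the gripper on the cover.
- **Force readings:** the highest sideways force I read during the push was 6.8 N, below the 15 N that may chip the glass. Forces were only read at the end of each move, so a brief peak in between would not show.
- **Final look:** the side view shows the set against the gate with its rear uphill of the cover, and the arm clear. In the final top view the arm hid part of the lane. I did not measure the other objects again, but no unexpected contact forces appeared.

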